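# Find the rocking foot of the cell rig and set its shim

### The job

The cell rig's base plate rocks on its stone slab because one of its four feet is not bearing. Press down on the foot lug at one corner after another with the fingertips until you find the corner that sinks, then press the tail of that corner's shim down flat, so that the corner is carried. Leave the other three shims standing up, do not lift or shift the rig, disturb nothing else, and finish clear.

Things in the scene. Friction and masses are not known exactly. Their poses are not given: they have to be found in the camera images.
- slab: Dark stone slab, 290 x 380 x 20 mm (its x, y, z), fixed on the bench; origin at the centre of its underside, z up, +y to the left, -x the front (robot) side. Turned up to 0.15 rad about z.
- plate: The rig: aluminium base plate 12 mm thick with four foot lugs, a sample cell and upright on it (up to 112 mm above the origin, within 50 mm of the plate's middle line in y). About 3 kg, resting loose and level on four foot seats; origin on its underside, 38 mm above the bench, midway between the lugs; axes along the slab's.
- corner_front_left (a point): Centre of the top of the front left foot lug (seen from the robot), 50 mm above the bench at rest; lug 40 mm in x, sticking out sideways 64 mm. Lug centres lie at x +-65, y +-120 mm of the plate. Three lugs are firm. One, alike by eye, gives when pressed: from about 4 N it sinks, 4 mm in all by 6 N, the plate tilting with it, and springs back.
- corner_front_right (a point): Centre of the top of the front right foot lug (seen from the robot), 50 mm above the bench at rest; lug 40 mm in x, sticking out sideways 64 mm. Lug centres lie at x +-65, y +-120 mm of the plate. Three lugs are firm. One, alike by eye, gives when pressed: from about 4 N it sinks, 4 mm in all by 6 N, the plate tilting with it, and springs back.
- corner_rear_left (a point): Centre of the top of the rear left foot lug (seen from the robot), 50 mm above the bench at rest; lug 40 mm in x, sticking out sideways 64 mm. Lug centres lie at x +-65, y +-120 mm of the plate. Three lugs are firm. One, alike by eye, gives when pressed: from about 4 N it sinks, 4 mm in all by 6 N, the plate tilting with it, and springs back.
- corner_rear_right (a point): Centre of the top of the rear right foot lug (seen from the robot), 50 mm above the bench at rest; lug 40 mm in x, sticking out sideways 64 mm. Lug centres lie at x +-65, y +-120 mm of the plate. Three lugs are firm. One, alike by eye, gives when pressed: from about 4 N it sinks, 4 mm in all by 6 N, the plate tilting with it, and springs back.
- tail_front_left (a point): Fixed point of the slab: the pressing point on the front left shim's tail (middle of its top face) as it will be when flat, 38 mm above the bench, 68 mm in front (-x) of the lug's centre. While the tail stands up, this part of it is about 11 mm higher and 4 mm nearer to the lug; it takes 10 to 14 N here to press it down.
- tail_front_right (a point): Fixed point of the slab: the pressing point on the front right shim's tail (middle of its top face) as it will be when flat, 38 mm above the bench, 68 mm in front (-x) of the lug's centre. While the tail stands up, this part of it is about 11 mm higher and 4 mm nearer to the lug; it takes 10 to 14 N here to press it down.
- tail_rear_left (a point): Fixed point of the slab: the pressing point on the rear left shim's tail (middle of its top face) as it will be when flat, 38 mm above the bench, 68 mm in front (-x) of the lug's centre. While the tail stands up, this part of it is about 11 mm higher and 4 mm nearer to the lug; it takes 10 to 14 N here to press it down.
- tail_rear_right (a point): Fixed point of the slab: the pressing point on the rear right shim's tail (middle of its top face) as it will be when flat, 38 mm above the bench, 68 mm in front (-x) of the lug's centre. While the tail stands up, this part of it is about 11 mm higher and 4 mm nearer to the lug; it takes 10 to 14 N here to press it down.
- shim_a (a joint): Angle of a shim, a steel leaf 26 mm wide and 64 long rocking on a pin 36 mm in front of its lug's centre; the tail reaches 40 mm ahead of the pin. 0 to 0.06 rad: tail standing up (start); 0.35: flat, at its stop, the nose carrying the lug. Stiff; stays where left. Which letter stands at which corner changes from run to run and is not told.
- shim_b (a joint): Angle of a shim, a steel leaf 26 mm wide and 64 long rocking on a pin 36 mm in front of its lug's centre; the tail reaches 40 mm ahead of the pin. 0 to 0.06 rad: tail standing up (start); 0.35: flat, at its stop, the nose carrying the lug. Stiff; stays where left. Which letter stands at which corner changes from run to run and is not told.
- shim_c (a joint): Angle of a shim, a steel leaf 26 mm wide and 64 long rocking on a pin 36 mm in front of its lug's centre; the tail reaches 40 mm ahead of the pin. 0 to 0.06 rad: tail standing up (start); 0.35: flat, at its stop, the nose carrying the lug. Stiff; stays where left. Which letter stands at which corner changes from run to run and is not told.
- shim_d (a joint): Angle of a shim, a steel leaf 26 mm wide and 64 long rocking on a pin 36 mm in front of its lug's centre; the tail reaches 40 mm ahead of the pin. 0 to 0.06 rad: tail standing up (start); 0.35: flat, at its stop, the nose carrying the lug. Stiff; stays where left. Which letter stands at which corner changes from run to run and is not told.
- vial: Bystander: small capped glass vial, 24 mm across, 46 mm high, standing on the slab ahead of the base plate. Origin at its underside.
- thumb_nut: Bystander: brass thumb nut, 26 mm across, 18 mm high, standing on the slab ahead of the base plate. Origin at its underside.
- beaker: Bystander: glass beaker, 76 mm across, 95 mm high, on the bench to the left. Origin at its underside.
- flask: Bystander: stoppered glass flask, 72 mm across, 162 mm high, on the bench at the far left. Origin at its underside.
- wash_bottle: Bystander: white plastic bottle, 62 mm across, 150 mm high, on the bench at the far right. Origin at its underside.
- screwdriver: Bystander: screwdriver with blue handle, lying on the bench to the right. Origin at its underside.
- spanner: Bystander: steel spanner, lying on the slab behind the base plate. Origin at its underside.

How it is judged:
On the way, in this order (a step that is already met when the one before it is completed fails the run):
1. the corner that is not bearing is found: it sinks by 2.5 mm or more under the fingertips (contact force between the fingers and plate above 1 N and z of any of corner_front_left, corner_front_right, corner_rear_left, corner_rear_right in the frame of slab below 0.0475 m), for 0.05 s.
2. that corner's shim is pressed flat (value of joint shim_c above 0.31 rad), for 0.2 s.
At the end, for the whole second after the job is handed in: The shim of the corner that sank lies flat (within 0.04 rad), the other three still stand up (less than 0.18 rad pressed), all four lugs stand level at their starting height (-1.5 to +2.5 mm), the rig is at rest and within 12 mm of where it stood (value of joint shim_c above 0.31 rad and value of joint each of shim_a, shim_b, shim_d below 0.18 rad and z of corner_front_left in the frame of slab between 0.0485 and 0.0525 m and z of corner_front_right in the frame of slab between 0.0485 and 0.0525 m and z of corner_rear_left in the frame of slab between 0.0485 and 0.0525 m and z of corner_rear_right in the frame of slab between 0.0485 and 0.0525 m and distance of plate from where it was at the start of the episode below 0.012 m and linear speed of plate below 0.01 m/s); the robot touches nothing.
It fails at once if the shim of a sound foot is pressed down (value of joint any of shim_a, shim_b, shim_d above 0.18 rad).
It fails at once if the rig is lifted (a lug more than 10 mm above its place) or shifted by more than 15 mm (z of any of corner_front_left, corner_front_right, corner_rear_left, corner_rear_right in the frame of slab above 0.06 m or distance of plate from where it was at the start of the episode above 0.015 m).
It fails at once if a bystander is moved by more than 25 mm or lifted (distance of any of vial, thumb_nut, beaker, flask, wash_bottle, screwdriver, spanner from where it was at the start of the episode above 0.025 m).
It also fails if it takes over 48 s, if anything falls off the work surface, if the arm or the gripper's body presses on something with over 40 N, if the wrist force passes 120 N, or if a joint passes its speed limit or range.

### The arm

A 7-joint arm with a two-finger parallel gripper is mounted at the origin on the work surface. World frame = base frame: x ahead of the robot, y to its left, z up, the work surface at z = 0. Lengths are in m, angles in rad, forces in N, time in s.
With the tool pointing down it reaches from about 0.425 to 0.875 m from the base axis. Payload 8.4 kg.
Tool frame: the origin (TCP) lies at the very end of the fingers, on their centre line; the grasp point (between the pads) lies 19 mm behind it; z points along the fingers, y is the direction in which the jaws open and shut (so a half turn about z gives the same grasp; the last joint's range is limited). The gripper opens to 85 mm and grips with 20 to 120 N. Pads are 22 mm wide; open, the fingers measure 114 mm over their backs; the gripper's body (76 mm by 85 mm) begins 54 mm behind the grasp point. The pads swing forward as they close: fully open they stand 13 mm farther back than shut.
Start: joints at [-1.361, 0.333, 0.04, 1.465, -0.013, 1.343, -0.059], TCP at [0.198, 0.619, 0.231] pointing down, gripper open.
Joint ranges: [-2.58, 2.58], [-0.38, 2.09], [-1.3, 1.39], [0.25, 2.4], [-1.5, 4.64], [0.08, 2.09], [-2.65, 2.65]. Speed limits (rad/s): [2.22, 2.22, 2.79, 2.79, 3.14, 3.14, 3.14].

### API

Orientations are given as a unit quaternion [w, x, y, z].
In Python, from bench import read_state, read_camera, finish_job gives the robot as it stands. The module is installed in compiled form; this text tells all that it offers.
- The arm moves only by the tool step_arm, never from a script. Its argument "targets" is a list of rows, each an object of numbers: "rx", "ry", "rz": the turn, a rotation vector about the tool's x, y, z in degrees; "x", "y", "z": the shift along the tool's x, y, z in mm; "fingers": the closure, from 0 (fully open) to 1 (shut). In form: [{"rx": .., "ry": .., "rz": .., "x": .., "y": .., "z": .., "fingers": ..}, ...]. A call has 1 to 8 rows; each row shifts and turns the commanded pose from where the row before left it, along the tool's axes as they then stand; what a row does not reach is not made up. A row lasts 1/10 s, in which the tool goes at most 50 mm and 8.59 degrees, less where a joint would pass 70% of its speed; a pose out of reach is approached as far as the arm can. A call with a gripper value outside its range is refused whole. The fingers move at their own pace and stop on an object; the grip force is fixed at half the most. Time passes only in rows, so rows that do not move let the fingers close. It gives the time, the measured TCP pose, the force and the opening at its end, in the units of the state.
- read_state(): the state, without advancing time (a new reading comes with each control period).
- read_camera(name): name is "side" or "top"; returns a dict with "image" (384x512x3 uint8, red, green, blue), "camera_matrix" (3x3 intrinsics, pixels), "D" ([k1, k2, p1, p2, k3] as OpenCV has them; the pictures are not rectified), "position" and "attitude" of the camera in the world. Camera axes: x right, y down, z forward; pixel columns grow to the right and rows downward; lengths in m; the calibration is good to about 2 mm. A picture is of the moment at which its call begins. There is no depth.
- finish_job(): hands the job in, once; it reports no verdict.
The state is a dict: "time": time; "joint_positions": joint angles; "qvel": joint speeds; "joint_efforts": joint torques, N m; "tcp_pos": TCP position; "ee_rot": TCP orientation; "wrist_force": force on the tool from outside, world axes, zero at the start; "torque": the same for the moment, N m; "grip_width": finger opening in m.
Only numpy, scipy, OpenCV 4.12 (cv2) and the standard library are available. Lean on these libraries where they do the work, as an engineer would, in place of code of your own. Each camera call takes 0.05 s, during which the arm holds its last target.

## Working session

There is one attempt and no reset: what is moved stays moved. The work goes in short steps, Python scripts to look and compute and a tool call to move; the robot and the scene stay as the last step left them, time stands still between calls to the robot, and variables do not carry over. Pictures are saved under pics/ and viewed, and the job is handed in when it is done.

Besides the shell and the picture viewer there is one more tool, called after "Emit:" as a command line: name --argument value ..., lists and objects as JSON in quotes. step_arm: Moves the arm, as the interface text tells. Its arguments: {"type":"object","properties":{"targets":{"type":"array","items":{"type":"object","properties":{"rx":{"type":"number"},"ry":{"type":"number"},"rz":{"type":"number"},"x":{"type":"number"},"y":{"type":"number"},"z":{"type":"number"},"fingers":{"type":"number"}}}}},"required":["targets"]}

```bash
mkdir -p pics
python3 - <<'E'
from bench import *
import cv2,numpy as np,pickle
s=read_state();print(s)
d={}
for n in("top","side"):
    c=read_camera(n);d[n]=c
    cv2.imwrite(f"pics/{n}0.png",c["image"][:,:,::-1])
    print(n,c["camera_matrix"],c["D"],c["position"],c["attitude"])
pickle.dump(d,open("c0.pkl","wb"))
E
```

```text
{'time': 0.0, 'joint_positions': array([-1.36116803,  0.33391677,  0.0398537 ,  1.46628777, -0.01342268,
        1.34330284, -0.05848735]), 'qvel': array([-2.39698516e-04,  6.72817117e-04, -1.13584646e-04, -1.53265714e-04,
       -1.50171668e-04,  1.74148738e-03, -9.90032519e-05]), 'joint_efforts': array([ 3.63388817e-04, -6.58571434e+01,  1.36549998e+00, -4.05561447e+01,
        1.67069072e-02,  1.27617139e-02, -4.19483490e-05]), 'tcp_pos': array([0.1974295 , 0.61880171, 0.23040912]), 'ee_rot': array([-8.54361065e-05,  1.53796714e-01,  9.88102166e-01, -8.20056808e-04]), 'wrist_force': array([-0.60903422, -0.32269334, -0.24538491]), 'torque': array([-0.01228719,  0.02881666,  0.04151347]), 'grip_width': 0.0856838568358534}
top [[368.20834737   0.         254.38765677]
 [  0.         368.20834737 187.9358241 ]
 [  0.           0.           1.        ]] [-0.02777434  0.          0.          0.          0.        ] [ 0.48310829 -0.01551903  1.02256055] [ 0.0292135  -0.69940987  0.71345149 -0.03097375]
side [[415.61863654   0.         250.38357377]
 [  0.         415.61863654 193.50819928]
 [  0.           0.           1.        ]] [-0.15611503  0.          0.          0.          0.        ] [-0.04126354 -0.71664424  0.73209966] [-0.42439366  0.83382171 -0.31070729  0.16760772]
```

View pics/top0.png

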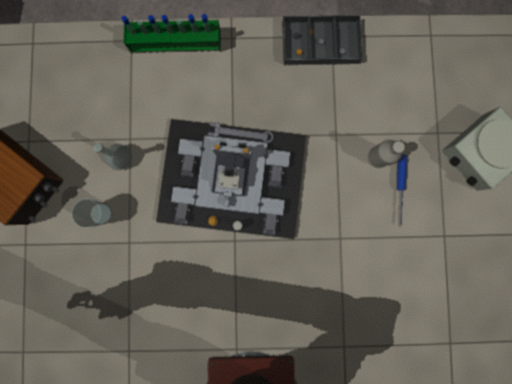

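View pics/side0.png

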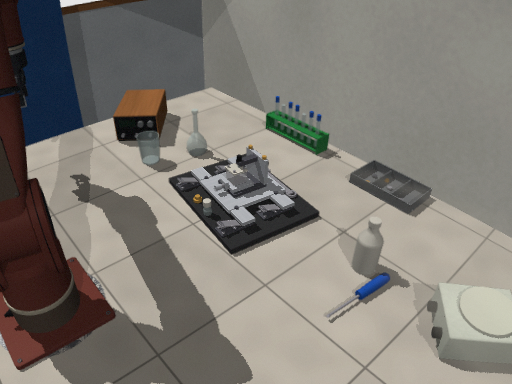

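Run:
```python
import cv2,pickle
d=pickle.load(open("c0.pkl","rb"))
im=d["top"]["image"][105:250,145:325,::-1]
cv2.imwrite("pics/topz.png",cv2.resize(cv2.convertScaleAbs(im,alpha=1.6),None,fx=4.4,fy=4.1,interpolation=cv2.INTER_CUBIC))
im=d["side"]["image"][135:245,160:320,::-1]
cv2.imwrite("pics/sidez.png",cv2.resize(cv2.convertScaleAbs(im,alpha=1.3),None,fx=5,fy=5,interpolation=cv2.INTER_CUBIC))
```

```text
(no output)
```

View pics/topz.png

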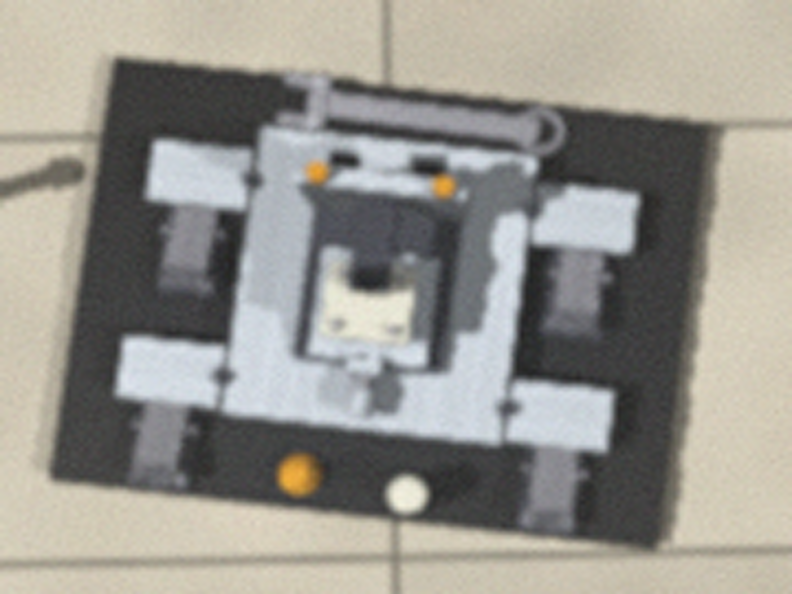

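View pics/sidez.png

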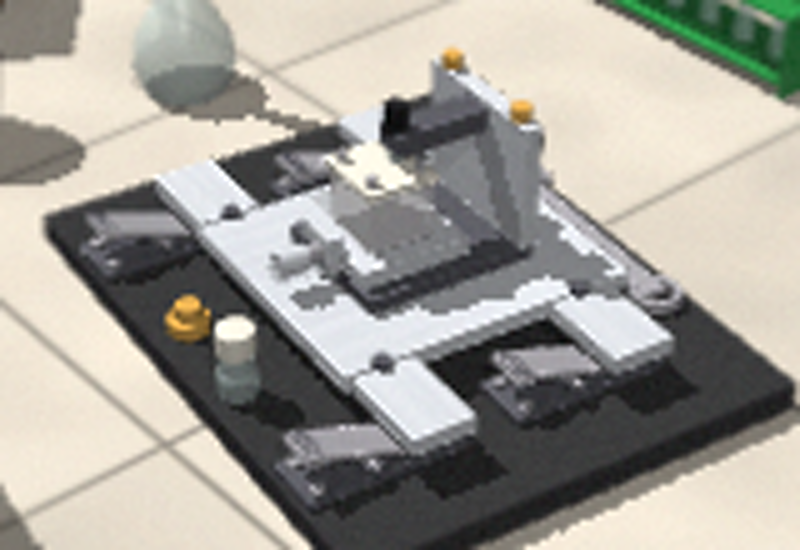

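```bash
cat > h.py <<'E'
import cv2,numpy as np
from scipy.spatial.transform import Rotation as R
def ray(c,px,z):
    p=cv2.undistortPoints(np.array(px,float).reshape(-1,1,2),c["camera_matrix"],np.array(c["D"]))[:,0]
    q=c["attitude"];r=R.from_quat([q[1],q[2],q[3],q[0]])
    v=r.apply(np.c_[p,np.ones(len(p))]);o=np.array(c["position"])
    return o+v*((z-o[2])/v[:,2])[:,None]
E
python3 - <<'E'
from h import *;import pickle
d=pickle.load(open("c0.pkl","rb"))
c=d["top"];im=c["image"]
m=(im.max(2)<60).astype(np.uint8);m[:110]=0;m[245:]=0;m[:,:150]=0;m[:,315:]=0
m=cv2.morphologyEx(m,cv2.MORPH_OPEN,np.ones((3,3)))
cs,_=cv2.findContours(m,cv2.RETR_EXTERNAL,cv2.CHAIN_APPROX_NONE)
k=max(cs,key=cv2.contourArea)[:,0]
w=ray(c,k,.02)[:,:2].astype(np.float32)
r=cv2.minAreaRect(w);print("slab",r,cv2.boxPoints(r))
def z2(p):p=np.array(p,float);return p/[4.4,4.1]+[145,105]-.5*0
def s2(p):return np.array(p,float)/5+[160,135]
L=ray(c,z2([(118,366),(613,418),(150,170),(638,222)]),.05);print(L,L.mean(0))
print("ang",np.arctan2(*( (L[2]+L[3]-L[0]-L[1])[:2][::-1])),np.linalg.norm(L[0]-L[1]),np.linalg.norm(L[0]-L[2]))
# side: lug outer-edge midpoints FR, RR
S=ray(d["side"],s2([(446,429),(642,340),(184,170)]),.05);print("side FR,RR,FL(approx)",S)
print("nut,vial top", ray(c,z2([(299,475)]),.018), ray(c,z2([(407,494)]),.066))
E
```

```text
slab ((0.5793455839157104, -0.09358032047748566), (0.10384266078472137, 0.2850370705127716), 81.72952270507812) [[ 0.43084055 -0.12446091]
 [ 0.7129132  -0.16546243]
 [ 0.7278506  -0.06269974]
 [ 0.44577795 -0.02169821]]
[[ 0.55358362  0.20031494  0.05      ]
 [ 0.51414324 -0.09677777  0.05      ]
 [ 0.68160739  0.18075054  0.05      ]
 [ 0.64134666 -0.11538899  0.05      ]] [0.59767023 0.04222468 0.05      ]
ang -0.14847434053075678 0.299699219849955 0.12951003935374755
side FR,RR,FL(approx) [[ 0.51170194 -0.09973268  0.05      ]
 [ 0.6438862  -0.1115767   0.05      ]
 [ 0.55299301  0.19105629  0.05      ]]
nut,vial top [[0.48125497 0.09552576 0.018     ]] [[0.46816228 0.02688045 0.066     ]]
```

```bash
cat >> h.py <<'E'
C=np.array([.5977,.0422]);YAW=-.138
def pt(x,y):
    c,s=np.cos(YAW),np.sin(YAW);return C+[c*x-s*y,s*x+c*y]
LUG={a+b:pt(sx*65e-3,sy*120e-3) for a,sx in(("F",-1),("R",1)) for b,sy in(("L",1),("R",-1))}
TAIL={a+b:pt((sx*65-68)*1e-3,sy*120e-3) for a,sx in(("F",-1),("R",1)) for b,sy in(("L",1),("R",-1))}
def go(xy,z):
    from bench import read_state
    s=read_state();q=s["ee_rot"];r=R.from_quat([q[1],q[2],q[3],q[0]])
    D=R.from_euler("z",YAW)*R.from_matrix([[-1,0,0],[0,1,0],[0,0,-1]])
    t=np.array([*xy,z]);print("tcp",s["tcp_pos"].round(4),"shift mm",(r.inv().apply(t-s["tcp_pos"])*1e3).round(1),"after turn frame",(D.inv().apply(t-s["tcp_pos"])*1e3).round(1),"turn deg",np.degrees((r.inv()*D).as_rotvec()).round(2),"F",s["wrist_force"].round(2),s["grip_width"])
E
python3 - <<'E'
from h import *
print({k:v.round(4) for k,v in LUG.items()},{k:v.round(4) for k,v in TAIL.items()})
go(LUG["FL"],.1)
E
```

```text
{'FL': array([0.5498, 0.17  ]), 'FR': array([ 0.5168, -0.0677]), 'RL': array([0.6786, 0.1521]), 'RR': array([ 0.6456, -0.0856])} {'FL': array([0.4825, 0.1794]), 'FR': array([ 0.4495, -0.0584]), 'RL': array([0.6112, 0.1615]), 'RR': array([ 0.5782, -0.0762])}
tcp [0.1975 0.6189 0.2305] shift mm [-472.1 -320.3  131. ] after turn frame [-410.7 -396.1  130.5] turn deg [-0.08 -0.   -9.79] F [-0.2   0.43  0.3 ] 0.08543664937263465
```

Emit:
step_arm --targets '[{"rz": -4.9,"fingers": 1},{"rz": -4.9,"fingers": 1},{"x": -33,"y": -32,"fingers": 1},{"x": -33,"y": -32,"fingers": 1},{"x": -33,"y": -32,"fingers": 1},{"x": -33,"y": -32,"fingers": 1},{"x": -33,"y": -32,"fingers": 1},{"x": -33,"y": -32,"fingers": 1}]'

```text
schema error: expected keys rx, ry, rz, x, y, z, fingers
```

Emit:
step_arm --targets '[{"x": -33,"y": -32,"fingers": 1},{"x": -33,"y": -32,"fingers": 1},{"x": -33,"y": -32,"fingers": 1},{"x": -33,"y": -32,"fingers": 1},{"x": -33,"y": -32,"fingers": 1},{"x": -33,"y": -32,"fingers": 1},{"fingers": 1},{"fingers": 1}]'

```text
schema error: expected keys rx, ry, rz, x, y, z, fingers
```

Run:
```python
from h import *
go(LUG["FL"],.06)
```

```text
tcp [0.1975 0.6189 0.2305] shift mm [-472.1 -320.3  171. ] after turn frame [-410.7 -396.1  170.5] turn deg [-0.08 -0.   -9.79] F [-0.2   0.43  0.3 ] 0.08543664937263465
```

Emit:
step_arm --targets '[{"rx": 0,"ry": 0,"rz": -4.9,"x": 0,"y": 0,"z": 0,"fingers": 1},{"rx": 0,"ry": 0,"rz": -4.9,"x": 0,"y": 0,"z": 0,"fingers": 1},{"rx": 0,"ry": 0,"rz": 0,"x": -33,"y": -32,"z": 0,"fingers": 1},{"rx": 0,"ry": 0,"rz": 0,"x": -33,"y": -32,"z": 0,"fingers": 1},{"rx": 0,"ry": 0,"rz": 0,"x": -33,"y": -32,"z": 0,"fingers": 1},{"rx": 0,"ry": 0,"rz": 0,"x": -33,"y": -32,"z": 0,"fingers": 1},{"rx": 0,"ry": 0,"rz": 0,"x": -33,"y": -32,"z": 0,"fingers": 1},{"rx": 0,"ry": 0,"rz": 0,"x": -33,"y": -32,"z": 0,"fingers": 1}]'

```text
time: 0.9
tcp_pos: [0.3681, 0.4, 0.2311]
ee_rot: [-0.0, 0.069, 0.998, -0.0]
wrist_force: [-0.3, 1.1, 0.0]
grip_width: 0.0003
```

Emit:
step_arm --targets '[{"rx": 0,"ry": 0,"rz": 0,"x": -33,"y": -32,"z": 0,"fingers": 1},{"rx": 0,"ry": 0,"rz": 0,"x": -33,"y": -32,"z": 0,"fingers": 1},{"rx": 0,"ry": 0,"rz": 0,"x": -33,"y": -32,"z": 0,"fingers": 1},{"rx": 0,"ry": 0,"rz": 0,"x": -33,"y": -32,"z": 0,"fingers": 1},{"rx": 0,"ry": 0,"rz": 0,"x": -33,"y": -32,"z": 0,"fingers": 1},{"rx": 0,"ry": 0,"rz": 0,"x": -33,"y": -32,"z": 0,"fingers": 1},{"rx": 0,"ry": 0,"rz": 0,"x": 0,"y": 0,"z": 0,"fingers": 1},{"rx": 0,"ry": 0,"rz": 0,"x": 0,"y": 0,"z": 0,"fingers": 1}]'

```text
time: 1.7
tcp_pos: [0.5373, 0.1833, 0.2309]
ee_rot: [-0.0, 0.07, 0.998, -0.0]
wrist_force: [0.5, 0.9, 0.2]
grip_width: -0.0001
```

Run:
```python
from h import *
go(LUG["FL"],.06)
```

```text
tcp [0.5373 0.1833 0.2309] shift mm [-14.3 -11.3 170.9] after turn frame [-14.2 -11.4 170.9] turn deg [-0.03 -0.04 -0.14] F [0.47 0.85 0.25] -7.910804307568428e-05
```

Emit:
step_arm --targets '[{"rx": 0,"ry": 0,"rz": 0,"x": -14,"y": -11,"z": 0,"fingers": 1},{"rx": 0,"ry": 0,"rz": 0,"x": 0,"y": 0,"z": 45,"fingers": 1},{"rx": 0,"ry": 0,"rz": 0,"x": 0,"y": 0,"z": 45,"fingers": 1},{"rx": 0,"ry": 0,"rz": 0,"x": 0,"y": 0,"z": 45,"fingers": 1},{"rx": 0,"ry": 0,"rz": 0,"x": 0,"y": 0,"z": 30,"fingers": 1},{"rx": 0,"ry": 0,"rz": 0,"x": 0,"y": 0,"z": 5,"fingers": 1},{"rx": 0,"ry": 0,"rz": 0,"x": 0,"y": 0,"z": 0,"fingers": 1},{"rx": 0,"ry": 0,"rz": 0,"x": 0,"y": 0,"z": 0,"fingers": 1}]'

```text
time: 2.5
tcp_pos: [0.5503, 0.1727, 0.0632]
ee_rot: [0.001, 0.068, 0.998, 0.001]
wrist_force: [-0.4, -0.2, 0.3]
grip_width: 0.0
```

Run:
```python
from h import *;from bench import *
go(LUG["FL"],.051)
for n in("top","side"):
    c=read_camera(n)
    im=c["image"][105:250,145:325] if n=="top" else c["image"][90:245,150:330]
    cv2.imwrite(f"pics/{n}1.png",cv2.resize(im[:,:,::-1],None,fx=3.7,fy=3.7))
```

```text
tcp [0.5503 0.1727 0.0632] shift mm [ 0.1 -2.8 12.2] after turn frame [ 0.1 -2.7 12.2] turn deg [0.09 0.11 0.06] F [-0.41 -0.22  0.33] 1.7603275796110732e-05
```

View pics/side1.png

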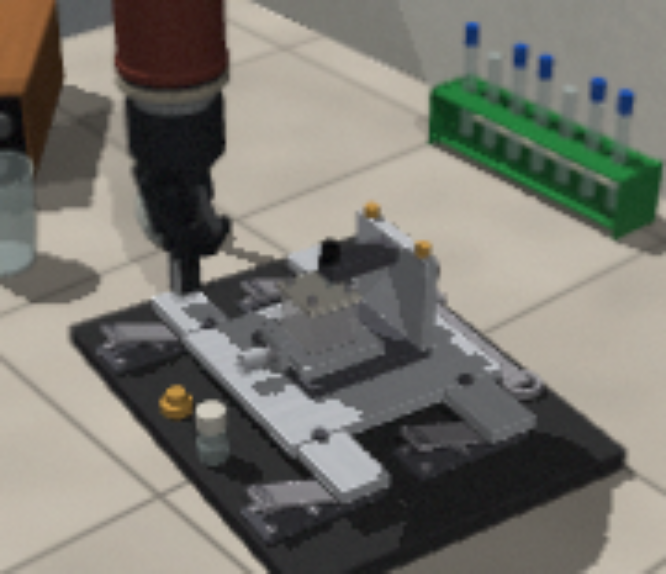

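View pics/top1.png

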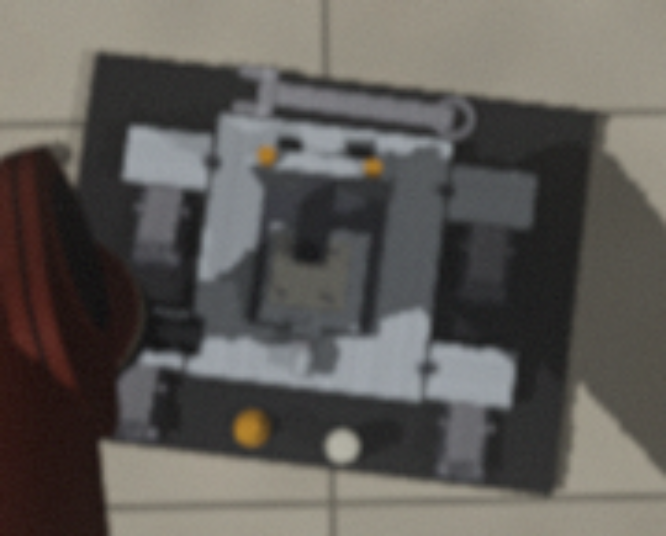

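Emit:
step_arm --targets '[{"rx": 0,"ry": 0,"rz": 0,"x": 0,"y": -2,"z": 8,"fingers": 1},{"rx": 0,"ry": 0,"rz": 0,"x": 0,"y": 0,"z": 3,"fingers": 1},{"rx": 0,"ry": 0,"rz": 0,"x": 0,"y": 0,"z": 1,"fingers": 1},{"rx": 0,"ry": 0,"rz": 0,"x": 0,"y": 0,"z": 0,"fingers": 1}]'

```text
time: 3.0
tcp_pos: [0.5492, 0.1695, 0.0499]
ee_rot: [-0.0, 0.069, 0.998, 0.0]
wrist_force: [-3.6, -2.2, 8.0]
grip_width: 0.0001
```

Emit:
step_arm --targets '[{"rx": 0,"ry": 0,"rz": 0,"x": 0,"y": 0,"z": 1,"fingers": 1},{"rx": 0,"ry": 0,"rz": 0,"x": 0,"y": 0,"z": 0,"fingers": 1}]'

```text
time: 3.2
tcp_pos: [0.5492, 0.1695, 0.0498]
ee_rot: [-0.0, 0.069, 0.998, 0.0]
wrist_force: [-7.1, -2.2, 17.8]
grip_width: 0.0001
```

Emit:
step_arm --targets '[{"rx": 0,"ry": 0,"rz": 0,"x": 0,"y": 0,"z": -5,"fingers": 1},{"rx": 0,"ry": 0,"rz": 0,"x": 0,"y": 0,"z": -25,"fingers": 1},{"rx": 0,"ry": 0,"rz": 0,"x": -43,"y": 0,"z": 0,"fingers": 1},{"rx": 0,"ry": 0,"rz": 0,"x": -43,"y": 0,"z": 0,"fingers": 1},{"rx": 0,"ry": 0,"rz": 0,"x": -43,"y": 0,"z": 0,"fingers": 1},{"rx": 0,"ry": 0,"rz": 0,"x": 0,"y": 0,"z": 18,"fingers": 1},{"rx": 0,"ry": 0,"rz": 0,"x": 0,"y": 0,"z": 0,"fingers": 1},{"rx": 0,"ry": 0,"rz": 0,"x": 0,"y": 0,"z": 0,"fingers": 1}]'

```text
time: 4.0
tcp_pos: [0.6759, 0.152, 0.0597]
ee_rot: [-0.001, 0.069, 0.998, -0.0]
wrist_force: [0.0, 0.0, -0.4]
grip_width: -0.0003
```

Run:
```python
from h import *
go(LUG["RL"],.05)
```

```text
tcp [0.6759 0.152  0.0597] shift mm [-2.7  0.5  9.7] after turn frame [-2.7  0.5  9.7] turn deg [-0.04 -0.12  0.02] F [ 0.02  0.02 -0.37] -0.0002828273349226873
```

Emit:
step_arm --targets '[{"rx": 0,"ry": 0,"rz": 0,"x": -2,"y": 0,"z": 8,"fingers": 1},{"rx": 0,"ry": 0,"rz": 0,"x": 0,"y": 0,"z": 2,"fingers": 1},{"rx": 0,"ry": 0,"rz": 0,"x": 0,"y": 0,"z": 0.5,"fingers": 1},{"rx": 0,"ry": 0,"rz": 0,"x": 0,"y": 0,"z": 0,"fingers": 1}]'

```text
time: 4.4
tcp_pos: [0.6788, 0.152, 0.0502]
ee_rot: [0.0, 0.069, 0.998, 0.0]
wrist_force: [0.1, 1.4, -0.5]
grip_width: 0.0001
```

Emit:
step_arm --targets '[{"rx": 0,"ry": 0,"rz": 0,"x": 0,"y": 0,"z": 0.5,"fingers": 1},{"rx": 0,"ry": 0,"rz": 0,"x": 0,"y": 0,"z": 0,"fingers": 1}]'

```text
time: 4.6
tcp_pos: [0.679, 0.1519, 0.0497]
ee_rot: [0.0, 0.069, 0.998, 0.0]
wrist_force: [0.1, -0.0, 1.8]
grip_width: 0.0001
```

Emit:
step_arm --targets '[{"rx": 0,"ry": 0,"rz": 0,"x": 0,"y": 0,"z": 1,"fingers": 1},{"rx": 0,"ry": 0,"rz": 0,"x": 0,"y": 0,"z": 0,"fingers": 1}]'

```text
time: 4.8
tcp_pos: [0.6791, 0.1519, 0.0485]
ee_rot: [0.0, 0.069, 0.998, 0.0]
wrist_force: [-0.7, 1.4, 2.1]
grip_width: 0.0003
```

Emit:
step_arm --targets '[{"rx": 0,"ry": 0,"rz": 0,"x": 0,"y": 0,"z": 1,"fingers": 1},{"rx": 0,"ry": 0,"rz": 0,"x": 0,"y": 0,"z": 0,"fingers": 1}]'

```text
time: 5.0
tcp_pos: [0.6792, 0.1519, 0.0475]
ee_rot: [0.0, 0.069, 0.998, 0.0]
wrist_force: [-0.2, 2.0, 4.0]
grip_width: -0.0001
```

Emit:
step_arm --targets '[{"rx": 0,"ry": 0,"rz": 0,"x": 0,"y": 0,"z": 1,"fingers": 1},{"rx": 0,"ry": 0,"rz": 0,"x": 0,"y": 0,"z": 0,"fingers": 1}]'

```text
time: 5.2
tcp_pos: [0.6792, 0.1519, 0.0466]
ee_rot: [0.0, 0.069, 0.998, 0.0]
wrist_force: [0.1, 0.8, 4.7]
grip_width: -0.0001
```

Emit:
step_arm --targets '[{"rx": 0,"ry": 0,"rz": 0,"x": 0,"y": 0,"z": 1,"fingers": 1},{"rx": 0,"ry": 0,"rz": 0,"x": 0,"y": 0,"z": 0,"fingers": 1}]'

```text
time: 5.4
tcp_pos: [0.6793, 0.1519, 0.0464]
ee_rot: [0.0, 0.069, 0.998, 0.0]
wrist_force: [-2.9, 1.2, 10.7]
grip_width: 0.0001
```

Run:
```python
from h import *;from bench import *
go(LUG["RL"],.05)
c=read_camera("side")
cv2.imwrite("pics/side2.png",cv2.resize(c["image"][90:245,150:330,::-1],None,fx=3.7,fy=3.7))
```

```text
tcp [0.6793 0.1519 0.0464] shift mm [ 0.7  0.1 -3.6] after turn frame [ 0.7  0.1 -3.6] turn deg [0.04 0.04 0.02] F [-2.89  1.25 10.69] 8.873837053260405e-05
```

View pics/side2.png

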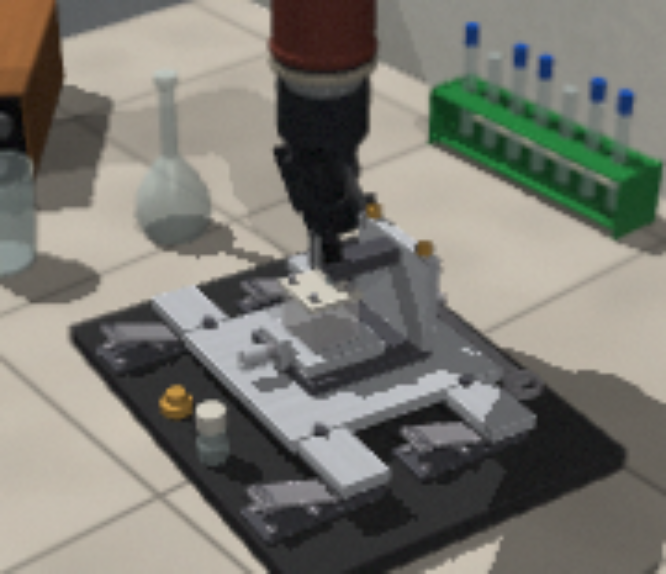

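Emit:
step_arm --targets '[{"rx": 0,"ry": 0,"rz": 0,"x": 0,"y": 0,"z": -5,"fingers": 1},{"rx": 0,"ry": 0,"rz": 0,"x": 0,"y": 0,"z": -30,"fingers": 1},{"rx": 0,"ry": 0,"rz": 0,"x": 34,"y": 0,"z": 0,"fingers": 1},{"rx": 0,"ry": 0,"rz": 0,"x": 34,"y": 0,"z": 0,"fingers": 1},{"rx": 0,"ry": 0,"rz": 0,"x": 0,"y": 0,"z": 5,"fingers": 1},{"rx": 0,"ry": 0,"rz": 0,"x": 0,"y": 0,"z": 0,"fingers": 1},{"rx": 0,"ry": 0,"rz": 0,"x": 0,"y": 0,"z": 0,"fingers": 1}]'

```text
time: 6.15
tcp_pos: [0.6121, 0.1605, 0.0752]
ee_rot: [0.0, 0.069, 0.998, -0.0]
wrist_force: [-0.1, 0.1, 0.3]
grip_width: 0.0001
```

Run:
```python
from h import *
go(TAIL["RL"],.038)
```

```text
tcp [0.6121 0.1605 0.0752] shift mm [ 1.   0.9 37.2] after turn frame [ 1.   0.9 37.2] turn deg [-0.04  0.02 -0.02] F [-0.06  0.07  0.26] 7.715981989192422e-05
```

Emit:
step_arm --targets '[{"rx": 0,"ry": 0,"rz": 0,"x": 0,"y": 0,"z": 18,"fingers": 1},{"rx": 0,"ry": 0,"rz": 0,"x": 0,"y": 0,"z": 4,"fingers": 1},{"rx": 0,"ry": 0,"rz": 0,"x": 0,"y": 0,"z": 3,"fingers": 1},{"rx": 0,"ry": 0,"rz": 0,"x": 0,"y": 0,"z": 2,"fingers": 1},{"rx": 0,"ry": 0,"rz": 0,"x": 0,"y": 0,"z": 0,"fingers": 1}]'

```text
time: 6.65
tcp_pos: [0.6119, 0.1606, 0.049]
ee_rot: [-0.0, 0.069, 0.998, -0.0]
wrist_force: [-2.9, -1.2, 3.2]
grip_width: -0.0002
```

Emit:
step_arm --targets '[{"rx": 0,"ry": 0,"rz": 0,"x": 0,"y": 0,"z": 2,"fingers": 1},{"rx": 0,"ry": 0,"rz": 0,"x": 0,"y": 0,"z": 2,"fingers": 1},{"rx": 0,"ry": 0,"rz": 0,"x": 0,"y": 0,"z": 0,"fingers": 1}]'

```text
time: 6.95
tcp_pos: [0.6111, 0.1609, 0.0452]
ee_rot: [-0.001, 0.069, 0.998, 0.0]
wrist_force: [-5.3, -1.9, 7.2]
grip_width: 0.0004
```

Emit:
step_arm --targets '[{"rx": 0,"ry": 0,"rz": 0,"x": 0,"y": 0,"z": 2,"fingers": 1},{"rx": 0,"ry": 0,"rz": 0,"x": 0,"y": 0,"z": 2,"fingers": 1},{"rx": 0,"ry": 0,"rz": 0,"x": 0,"y": 0,"z": 2,"fingers": 1},{"rx": 0,"ry": 0,"rz": 0,"x": 0,"y": 0,"z": 0,"fingers": 1}]'

```text
time: 7.35
tcp_pos: [0.6113, 0.1612, 0.0391]
ee_rot: [-0.0, 0.069, 0.998, 0.0]
wrist_force: [-3.6, 0.2, 5.0]
grip_width: 0.0001
```

Emit:
step_arm --targets '[{"rx": 0,"ry": 0,"rz": 0,"x": 0,"y": 0,"z": 1.5,"fingers": 1},{"rx": 0,"ry": 0,"rz": 0,"x": 0,"y": 0,"z": 0,"fingers": 1}]'

```text
time: 7.55
tcp_pos: [0.6113, 0.1612, 0.0379]
ee_rot: [-0.001, 0.069, 0.998, 0.0]
wrist_force: [-6.5, 0.0, 8.6]
grip_width: 0.0003
```

Emit:
step_arm --targets '[{"rx": 0,"ry": 0,"rz": 0,"x": 0,"y": 0,"z": 1,"fingers": 1},{"rx": 0,"ry": 0,"rz": 0,"x": 0,"y": 0,"z": 0,"fingers": 1},{"rx": 0,"ry": 0,"rz": 0,"x": 0,"y": 0,"z": 0,"fingers": 1}]'

```text
time: 7.85
tcp_pos: [0.6113, 0.1613, 0.0378]
ee_rot: [-0.0, 0.069, 0.998, 0.0]
wrist_force: [-9.4, -0.6, 16.9]
grip_width: 0.0001
```

Emit:
step_arm --targets '[{"rx": 0,"ry": 0,"rz": 0,"x": 0,"y": 0,"z": 0.5,"fingers": 1},{"rx": 0,"ry": 0,"rz": 0,"x": 0,"y": 0,"z": 0,"fingers": 1}]'

```text
time: 8.05
tcp_pos: [0.6114, 0.1613, 0.0377]
ee_rot: [-0.0, 0.069, 0.998, 0.001]
wrist_force: [-12.1, 0.0, 22.1]
grip_width: -0.0003
```

Emit:
step_arm --targets '[{"rx": 0,"ry": 0,"rz": 0,"x": 0,"y": 0,"z": -5,"fingers": 1},{"rx": 0,"ry": 0,"rz": 0,"x": 0,"y": 0,"z": -32,"fingers": 1},{"rx": 0,"ry": 0,"rz": 0,"x": -34,"y": 0,"z": 0,"fingers": 1},{"rx": 0,"ry": 0,"rz": 0,"x": -34,"y": 0,"z": 0,"fingers": 1},{"rx": 0,"ry": 0,"rz": 0,"x": 0,"y": 0,"z": 15,"fingers": 1},{"rx": 0,"ry": 0,"rz": 0,"x": 0,"y": 0,"z": 0,"fingers": 1},{"rx": 0,"ry": 0,"rz": 0,"x": 0,"y": 0,"z": 0,"fingers": 1}]'

```text
time: 8.75
tcp_pos: [0.6779, 0.1518, 0.0567]
ee_rot: [-0.001, 0.069, 0.998, -0.0]
wrist_force: [-0.2, -0.5, -0.6]
grip_width: -0.0002
```

Emit:
step_arm --targets '[{"rx": 0,"ry": 0,"rz": 0,"x": 0,"y": 0,"z": 4,"fingers": 1},{"rx": 0,"ry": 0,"rz": 0,"x": 0,"y": 0,"z": 2,"fingers": 1},{"rx": 0,"ry": 0,"rz": 0,"x": 0,"y": 0,"z": 1,"fingers": 1},{"rx": 0,"ry": 0,"rz": 0,"x": 0,"y": 0,"z": 0,"fingers": 1}]'

```text
time: 9.15
tcp_pos: [0.6787, 0.1518, 0.0504]
ee_rot: [-0.0, 0.069, 0.998, 0.0]
wrist_force: [0.6, -0.6, 0.1]
grip_width: -0.0001
```

Emit:
step_arm --targets '[{"rx": 0,"ry": 0,"rz": 0,"x": 0,"y": 0,"z": 0.5,"fingers": 1},{"rx": 0,"ry": 0,"rz": 0,"x": 0,"y": 0,"z": 0,"fingers": 1}]'

```text
time: 9.35
tcp_pos: [0.679, 0.1517, 0.05]
ee_rot: [0.0, 0.069, 0.998, 0.0]
wrist_force: [-0.3, -0.3, 1.3]
grip_width: 0.0001
```

Emit:
step_arm --targets '[{"rx": 0,"ry": 0,"rz": 0,"x": 0,"y": 0,"z": 0.8,"fingers": 1},{"rx": 0,"ry": 0,"rz": 0,"x": 0,"y": 0,"z": 0,"fingers": 1}]'

```text
time: 9.55
tcp_pos: [0.679, 0.1518, 0.0499]
ee_rot: [0.0, 0.069, 0.998, 0.0]
wrist_force: [-2.7, -0.8, 7.0]
grip_width: -0.0
```

Emit:
step_arm --targets '[{"rx": 0,"ry": 0,"rz": 0,"x": 0,"y": 0,"z": -5,"fingers": 1},{"rx": 0,"ry": 0,"rz": 0,"x": 0,"y": 0,"z": -40,"fingers": 1},{"rx": 0,"ry": 0,"rz": 0,"x": 0,"y": 0,"z": -45,"fingers": 1},{"rx": 0,"ry": 0,"rz": 0,"x": 0,"y": 0,"z": -45,"fingers": 1},{"rx": 0,"ry": 0,"rz": 0,"x": 0,"y": 0,"z": -45,"fingers": 1},{"rx": 0,"ry": 0,"rz": 0,"x": 30,"y": 40,"z": 0,"fingers": 1},{"rx": 0,"ry": 0,"rz": 0,"x": 30,"y": 40,"z": 0,"fingers": 1},{"rx": 0,"ry": 0,"rz": 0,"x": 30,"y": 40,"z": 0,"fingers": 1}]'

```text
time: 10.35
tcp_pos: [0.6055, 0.284, 0.2297]
ee_rot: [0.0, 0.069, 0.998, 0.0]
wrist_force: [0.3, 0.3, 0.5]
grip_width: 0.0002
```

Emit:
step_arm --targets '[{"rx": 0,"ry": 0,"rz": 0,"x": 30,"y": 40,"z": 0,"fingers": 1},{"rx": 0,"ry": 0,"rz": 0,"x": 30,"y": 40,"z": 0,"fingers": 1},{"rx": 0,"ry": 0,"rz": 0,"x": 30,"y": 40,"z": 0,"fingers": 1},{"rx": 0,"ry": 0,"rz": 0,"x": 30,"y": 40,"z": 0,"fingers": 1},{"rx": 0,"ry": 0,"rz": 0,"x": 0,"y": 0,"z": 0,"fingers": 1},{"rx": 0,"ry": 0,"rz": 0,"x": 0,"y": 0,"z": 0,"fingers": 1},{"rx": 0,"ry": 0,"rz": 0,"x": 0,"y": 0,"z": 0,"fingers": 1}]'

```text
time: 11.05
tcp_pos: [0.5103, 0.4566, 0.2292]
ee_rot: [0.0, 0.07, 0.998, -0.0]
wrist_force: [0.1, 0.4, 0.5]
grip_width: 0.0
```

Run:
```python
from h import *;from bench import *
im=[]
for n in("top","side"):
    c=read_camera(n);im.append((c["image"][110:245,145:325] if n=="top" else c["image"][110:245,145:325])[:,:,::-1])
cv2.imwrite("pics/fin.png",cv2.resize(cv2.convertScaleAbs(np.hstack(im),alpha=1.5),None,fx=2.2,fy=2.2,interpolation=cv2.INTER_CUBIC))
cv2.imwrite("pics/fint.png",cv2.resize(cv2.convertScaleAbs(im[0],alpha=1.6),None,fx=4.4,fy=4.1,interpolation=cv2.INTER_CUBIC))
go(LUG["RL"],.3)
```

```text
tcp [0.5107 0.4562 0.2293] shift mm [-208.9 -277.6  -70.5] after turn frame [-208.2 -278.1  -70.7] turn deg [-0.02  0.04 -0.14] F [ 0.09 -0.08  0.43] -7.39367876314987e-06
```

View pics/fin.png

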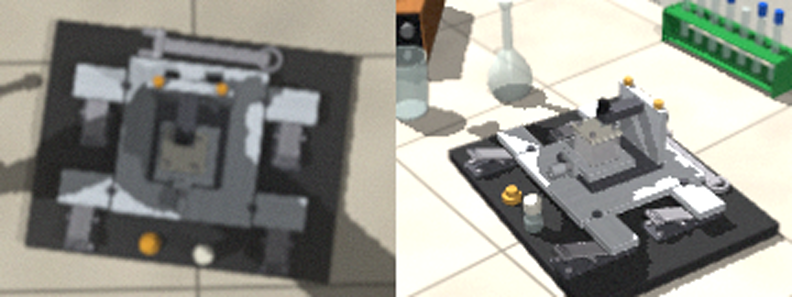

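View pics/fint.png

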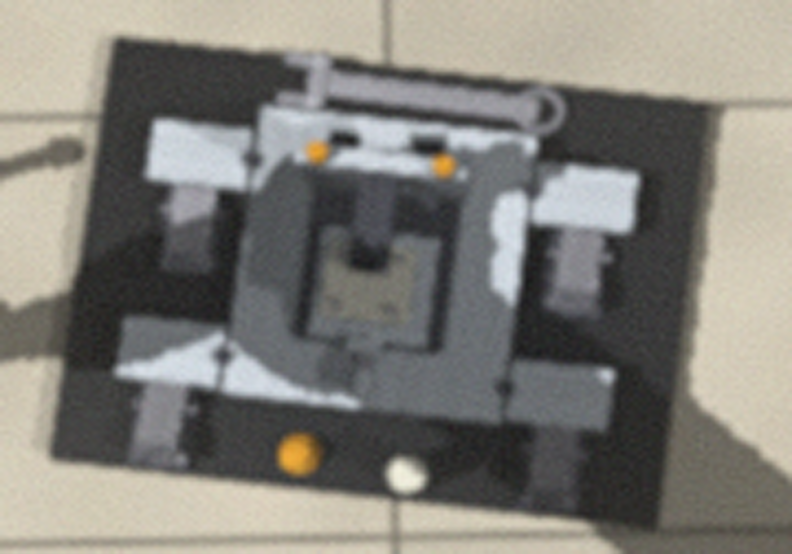

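The rig and the small objects around it are where they started in the picture. The rear-left tail now looks flat, the other three still stand up, and the arm is clear.

```bash
python3 -c "
from bench import *
print(finish_job())"
```

```text
the job is handed in; nothing more can be done
None
```

The corner that was not bearing was the rear left. I pressed its shim's tail down flat and handed the job in at about 11 s of the 48 s allowed; the hand-in reported no verdict.

- **Finding it:** the front-left lug held firm, staying at 49.8 mm under about 18 N. The rear-left lug sank from about 4 N, down to 46.4 mm. I stopped there, so the two right-hand lugs were never pressed.
- **Pressing the shim:** the rear-left tail went down to its stop, with the fingertips at 37.7 mm and the force rising to 22 N. On the way down I read only 3–9 N, less than the 10–14 N the task gives.
- **Last checks:** pressed again, the rear-left lug held at 49.9 mm under 7 N, so it is now carried. The final pictures show the rig, vial, thumb nut and spanner where they started. The other three shims still stand up and the arm is clear, with no contact force. I did not measure the shim angles and judged them only from the pictures and the stop.

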